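# Stand the fallen sauce bottles up and close the condiment row

### The job

Two square sauce bottles have toppled in the condiment lane by the stove and lean against the canisters. Stand both of them upright on the lane's floor, leaving the lane's end stop where it is until both stand; then gently slide the end stop in until the row is closed up snug with no gaps, all four containers standing. Do not knock the canisters over, and leave the glass cup and the tongs beside the lane where they are.

Things in the scene. Friction and masses are not known exactly. Their poses are not given: they have to be found in the camera images.
- lane: Condiment lane: straight aluminium channel fixed to the counter. Origin on the counter; y along the lane, x across, z up. Floor top 5 mm above the counter. Side rails 35 mm high, 64 mm apart inside (74 mm over all). At +y a fixed end wall 60 mm high, 8 mm thick, inner face at y = +200 mm. It is open at the other end, y = -228 mm, where the end stop slides.
- wall_foot (a point): Foot of the end wall's inner face, on the lane's floor, mid-width; axes as the lane's. From here towards the lane's -y come: canister, fallen bottle, canister, fallen bottle, end stop; which is which varies. Each bottle rests on its lowest bottom edge, its top leans to the lane's +y, 36 to 45 degrees from vertical, its side on the top edge of the canister on its +y side.
- bottle_slim: Square amber glass sauce bottle with a slim black cap, 150 to 250 g. Body 50 x 50 mm, 100 mm high; neck 22 mm thick inside a sloping shoulder; round cap 28 mm in diameter, 132 to 158 mm above the foot. Origin at the centre of its underside, z towards the cap; at the start its x is along the lane's x.
- bottle_wide: Square amber glass sauce bottle with a wide black cap, 150 to 250 g. Body 50 x 50 mm, 100 mm high; round cap 40 mm in diameter, 108 to 136 mm above the foot. Origin at the centre of its underside, z towards the cap; at the start its x is along the lane's x.
- canister_white: Square white ceramic canister, 58 x 58 x 70 mm high with a 16 mm knob 10 mm high on top, 350 g, standing loose in the lane. Origin at the centre of its underside, z up.
- canister_steel: Square stainless canister of the same size and mass: 58 x 58 x 70 mm with a 16 mm knob 10 mm high, standing loose in the lane. Origin at the centre of its underside, z up.
- stop (a joint): End stop: grey plastic plate across the lane, 60 mm wide, 8 mm thick, top 79 mm above the counter. It slides along the lane with about 2 N of friction and stays put. Value in m: 0 open (inner face at lane y = -190 mm), growing towards +y, at most 0.20; starts at 0 to 0.035; about 0.174 with the row closed. Sliding the row takes up to 12 N; the force rises sharply when it is snug.
- stop_back (a point): Middle of the end stop's outer (-y) face, 65 mm above the counter: the place to push it, along the lane's +y. Below this, up to 36 mm above the counter, two small gussets stick out 18 mm on the outer side. Its axes are the lane's axes.
- cup: Glass cup, 72 mm in diameter, 85 mm high, standing beside the lane on its +x side. Origin at the centre of its underside. To be left alone.
- tongs: Wooden tongs, 210 mm long and 60 mm wide, 16 mm high, lying flat on the robot's side of the lane. Origin under their middle, x along their length. To be left alone.

How it is judged:
On the way, in this order (a step that is already met when the one before it is completed fails the run):
1. one of the fallen bottles stands upright on the lane's floor, between the end wall and the end stop (((angle between bottle_slim's own z axis and vertical below 0.1 rad and z of bottle_slim in the frame of lane between 0.002 and 0.009 m and x of bottle_slim in the frame of lane between -0.02 and 0.02 m and linear speed of bottle_slim below 0.03 m/s and y of bottle_slim in the frame of lane below 0.19 m and y of bottle_slim in the frame of stop_back above 0.02 m) or (angle between bottle_wide's own z axis and vertical below 0.1 rad and z of bottle_wide in the frame of lane between 0.002 and 0.009 m and x of bottle_wide in the frame of lane between -0.02 and 0.02 m and linear speed of bottle_wide below 0.03 m/s and y of bottle_wide in the frame of lane below 0.19 m and y of bottle_wide in the frame of stop_back above 0.02 m))), for 0.2 s.
2. both bottles stand upright on the lane's floor, the end stop still open (angle between each of bottle_slim, bottle_wide's own z axis and vertical below 0.1 rad and z of bottle_slim in the frame of lane between 0.002 and 0.009 m and x of bottle_slim in the frame of lane between -0.02 and 0.02 m and linear speed of each of bottle_slim, bottle_wide below 0.03 m/s and y of each of bottle_slim, bottle_wide in the frame of lane below 0.19 m and y of each of bottle_slim, bottle_wide in the frame of stop_back above 0.02 m and z of bottle_wide in the frame of lane between 0.002 and 0.009 m and x of bottle_wide in the frame of lane between -0.02 and 0.02 m and value of joint stop below 0.15 m), for 0.2 s.
3. the end stop is slid in and the row is snug, all standing (angle between each of bottle_slim, bottle_wide's own z axis and vertical below 0.1 rad and z of bottle_slim in the frame of lane between 0.002 and 0.009 m and x of bottle_slim in the frame of lane between -0.02 and 0.02 m and linear speed of each of bottle_slim, bottle_wide below 0.03 m/s and y of each of bottle_slim, bottle_wide in the frame of lane below 0.19 m and y of each of bottle_slim, bottle_wide in the frame of stop_back above 0.02 m and z of bottle_wide in the frame of lane between 0.002 and 0.009 m and x of bottle_wide in the frame of lane between -0.02 and 0.02 m and value of joint stop above 0.166 m), for 0.2 s.
At the end, for the whole second after the job is handed in: Both bottles and both canisters stand upright (within 0.1 rad) and at rest on the lane's floor, inside the rails between the end wall and the end stop, and the end stop is slid in so that less than 8 mm of slack is left in the whole row (joint above 0.166) (all of step 3 and angle between each of canister_white, canister_steel's own z axis and vertical below 0.1 rad and z of canister_white in the frame of lane between 0.002 and 0.009 m and x of canister_white in the frame of lane between -0.02 and 0.02 m and linear speed of each of canister_white, canister_steel below 0.03 m/s and y of each of canister_white, canister_steel in the frame of lane below 0.19 m and y of each of canister_white, canister_steel in the frame of stop_back above 0.02 m and z of canister_steel in the frame of lane between 0.002 and 0.009 m and x of canister_steel in the frame of lane between -0.02 and 0.02 m); the robot touches nothing.
It fails at once if the row is squeezed with more than 35 N (between a bottle and a canister) (contact force between any of bottle_slim, bottle_wide and canister_white above 35 N or contact force between any of bottle_slim, bottle_wide and canister_steel above 35 N).
It fails at once if the end stop is slid in (beyond 0.06) while a bottle is not standing (tilted more than 0.35 rad) (value of joint stop above 0.06 m and angle between any of bottle_slim, bottle_wide's own z axis and vertical above 0.35 rad).
It fails at once if a canister is knocked over (tilted more than 0.5 rad) (angle between any of canister_white, canister_steel's own z axis and vertical above 0.5 rad).
It fails at once if the cup or the tongs are moved by more than 30 mm (distance of any of cup, tongs from where it was at the start of the episode above 0.03 m).
It also fails if it takes over 64 s, if anything falls off the work surface, if the arm or the gripper's body presses on something with over 40 N, if the wrist force passes 120 N, or if a joint passes its speed limit or range.

### The arm

A 6-joint arm with a two-finger parallel gripper is mounted at the origin on the work surface. World frame = base frame: x ahead of the robot, y to its left, z up, the work surface at z = 0. Lengths are in m, angles in rad, forces in N, time in s.
With the tool pointing down it reaches from about 0.375 to 0.9 m from the base axis. Payload 3.1 kg.
Tool frame: the origin (TCP) lies at the very end of the fingers, on their centre line; the grasp point (between the pads) lies 19 mm behind it (tcp_to_grasp is the distance from the TCP to the grasp point, in m); z points along the fingers, y is the line along which they close (so a half turn about z gives the same grasp; the last joint's range is limited). The gripper opens to 87 mm and grips with 3 to 60 N. Pads are 19 mm wide; open, the fingers measure 117 mm over their backs; the gripper's body (75 mm by 190 mm) begins 51 mm behind the grasp point.
Start: joints at [1.067, 0.527, 1.433, -0, 1.181, -0.178], TCP at [0.199, 0.592, 0.223] pointing down, gripper open.
Joint ranges: [-3.08, 3.08], [-0.75, 2.2], [0.22, 2.44], [-1.43, 4.57], [0, 2.65], [-2.85, 2.85]. Speed limits (rad/s): [2.79, 2.79, 3.14, 3.14, 3.14, 3.14].

### API

Orientations are given as a rotation vector (axis times angle).
In Python, from workcell import * gives the robot as it stands.
- The arm moves only by the tool move_arm, never from a script. Its argument "plan" is a list of rows, each a list of 7 numbers: the turn, a rotation vector about the tool's x, y, z normalised to -1 to 1, where 1 is 6 degrees, then the shift along the tool's x, y, z normalised to -1 to 1, where 1 is 0.03 m, then the gripper's target within -1 to 1 (fully open at 1, half-way at 0, shut at -1). In form: [[wx, wy, wz, x, y, z, grip], ...]. A call has 1 to 20 rows; each row shifts and turns the commanded pose from where the row before left it, along the tool's axes as they then stand; what a row does not reach is not made up. A row lasts 1/8 s, in which the tool goes at most 62.5 mm and 10.7 degrees, less where a joint would pass 70% of its speed; a pose out of reach is approached as far as the arm can. A call with a number of a shift or a turn outside -1 to 1 is refused whole. A call with a gripper value outside its range is refused whole. The fingers move at their own pace and stop on an object; "newtons" is the grip in N (left out, the last holds). Time passes only in rows, so rows that do not move let the fingers close. It gives the time, the measured TCP pose, the force, the opening and the grip force at its end, in the units of the state.
- observe(): the state, without advancing time (a new reading comes with each control period).
- grab_frame(name): name is "scene" or "side" or "wrist"; returns a dict with "image" (480x640x3 uint8, red, green, blue), "z_map" (480x640 float32, m along the optical axis (not along the pixel's ray), 0 where there is no reading), "fov_y" (degrees; the focal length in pixels is half the picture's height over the tangent of half this angle, whatever the lens; pixels are square), "cx", "cy" (the principal point, pixels), "distortion" ([k1, k2, p1, p2, k3] as OpenCV has them; the pictures are not rectified), "xyz" and "attitude" of the camera in the world; the wrist camera has in their place "T_tool_cam" (4x4, takes a point from camera to tool coordinates, whose origin is the TCP and whose axes are the flange's). Camera axes: x right, y down, z forward; pixel columns grow to the right and rows downward; lengths in m; the calibration is good to about 2 mm. A picture is of the moment at which its call begins: read the wrist's pose just before it.
- job_done(): hands the job in; it is judged then, once.
Trained networks look in a picture, given as the dict that the camera call returned (one of the last four; its "shot" number tells which), for a name from the list of things; names that differ only in an ending like _2 or _b are one class to them, and where a whole thing is asked for, a point or a joint stands for the part that bears it (a point fixed in the world has none). Each returns a list of dicts, best first, with "p" (0 to 1); they miss things now and then, are a little off and sometimes report something else, mostly with a low value. They report only what shows in the picture. A call takes as long as a camera call.
- find_in(picture, name): "location" ([x, y, z] in m, in world coordinates, good to about 4 mm: the middle of the surface that is visible of it).
- cut_out(picture, name): "pixels" (480x640 bool, what is visible of it).
- tip_of(picture, name): "location" ([x, y, z] in m, in world coordinates, good to about 4 mm: a listed point, or the origin of a listed thing).
The state is a dict: "time": time; "joint_positions": joint angles; "joint_vel": joint speeds; "tau": joint torques, N m; "position": TCP position; "orientation": TCP orientation; "force": force on the tool from outside, world axes, zero at the start; "ft_torque": the same for the moment, N m; "finger_gap": finger opening in m; "grasp_force": force on a finger pad.
Only numpy, scipy, OpenCV 4.12 (cv2) and the standard library are available. Lean on these libraries where they do the work, as an engineer would, in place of code of your own. Each camera call takes 0.05 s, during which the arm holds its last target. There are 200 camera calls.

## Working session

There is one attempt and no reset: what is moved stays moved. The work goes in short steps, Python scripts to look and compute and a tool call to move; the robot and the scene stay as the last step left them, time stands still between calls to the robot, and variables do not carry over. Pictures are saved under pics/ and viewed, at most 10 in all, crops included, and the job is handed in when it is done.

Besides the shell and the picture viewer there is one more tool, called after "Emit:" by a JSON object that holds its "name" and its "arguments". move_arm: Moves the arm, as the interface text tells. Scaled input: -1 to 1 covers 0.03 m each way for a shift and 6 degrees each way for a turn. Its arguments: {"type":"object","properties":{"plan":{"type":"array"},"newtons":{"type":"number"}},"required":["plan"]}

```bash
mkdir -p pics
cat > h.py <<'E'
from workcell import *
import numpy as np, cv2
from scipy.spatial.transform import Rotation as R
def save(f,n): cv2.imwrite('pics/'+n+'.png',f['image'][:,:,::-1])
def cloud(f,mask,T=None):
    v,u=np.nonzero(mask&(f['z_map']>0)); z=f['z_map'][v,u]
    fl=240/np.tan(np.radians(f['fov_y'])/2)
    K=np.array([[fl,0,f['cx']],[0,fl,f['cy']],[0,0,1]])
    p=cv2.undistortPoints(np.c_[u,v].astype(float)[:,None],K,np.array(f['distortion'],float))[:,0]
    P=np.c_[p*z[:,None],z]
    if T is None:
        a=np.array(f['attitude']); 
        Rm=a if a.shape==(3,3) else R.from_rotvec(a).as_matrix()
        return P@Rm.T+np.array(f['xyz'])
    P=P@T[:3,:3].T+T[:3,3]
    return P
E
cat > a.py <<'E'
from h import *
s=observe(); print({k:np.round(v,3) for k,v in s.items()})
for c in ['scene','side']:
    f=grab_frame(c); save(f,c+'1'); print(c,f['xyz'],f['attitude'],f['fov_y'])
    for n in ['lane','wall_foot','bottle_slim','bottle_wide','canister_white','canister_steel','stop','stop_back','cup','tongs']:
        try:
            a=find_in(f,n)[:1]; b=tip_of(f,n)[:1]
            print(n,[(np.round(q['location'],3),round(q['p'],2)) for q in a],[(np.round(q['location'],3),round(q['p'],2)) for q in b])
        except Exception as e: print(n,e)
E
python3 a.py
```

```text
{'time': np.float64(0.0), 'joint_positions': array([ 1.067,  0.528,  1.434, -0.   ,  1.181, -0.178]), 'joint_vel': array([-0.001,  0.   ,  0.   , -0.   , -0.002,  0.001]), 'tau': array([-1.0000e-03, -4.4004e+01, -1.7659e+01,  6.3000e-02,  5.8000e-02,
       -0.0000e+00]), 'position': array([0.199, 0.592, 0.222]), 'orientation': array([-5.08e-01, -3.10e+00,  3.00e-03]), 'force': array([ 0.514, -0.2  ,  0.287]), 'ft_torque': array([-0.026,  0.016,  0.045]), 'grasp_force': np.float64(0.0), 'finger_gap': np.float64(0.087)}
scene [ 1.11356157 -0.36857477  0.54762972] [-1.98191679 -1.04577795  0.51788743] 44.732053772204864
lane [(array([ 0.6  , -0.159,  0.021]), 0.77)] [(array([0.565, 0.002, 0.001]), 0.57)]
wall_foot [(array([ 0.605, -0.154,  0.022]), 0.66)] []
bottle_slim [(array([0.561, 0.094, 0.082]), 0.74)] [(array([0.554, 0.06 , 0.02 ]), 0.62)]
bottle_wide [(array([ 0.593, -0.07 ,  0.079]), 0.93)] [(array([ 0.587, -0.097,  0.019]), 0.93)]
canister_white [(array([0.592, 0.003, 0.061]), 0.58)] [(array([0.566, 0.004, 0.009]), 0.81)]
canister_steel [(array([0.556, 0.167, 0.061]), 0.76)] 
[... 622 characters left out ...]
0.042, 0.032]), 0.65)] [(array([0.524, 0.198, 0.006]), 0.88)]
bottle_slim [] [(array([0.557, 0.063, 0.021]), 0.68)]
bottle_wide [(array([ 0.566, -0.027,  0.115]), 0.71)] [(array([ 0.588, -0.1  ,  0.025]), 0.71)]
canister_white [(array([0.568, 0.02 , 0.075]), 0.93)] []
canister_steel [(array([0.53 , 0.17 , 0.078]), 0.74)] [(array([0.533, 0.169, 0.004]), 0.75)]
stop it knows: bottle_slim, bottle_wide, canister_steel, canister_white, cup, lane, stop_back, tongs, wall_foot
stop_back [(array([ 0.6  , -0.157,  0.051]), 0.64)] [(array([ 0.603, -0.164,  0.067]), 0.78)]
cup [(array([0.652, 0.126, 0.06 ]), 0.75)] []
tongs [(array([0.458, 0.03 , 0.009]), 0.83)] [(array([ 0.454,  0.02 , -0.005]), 0.71)]
```

View pics/scene1.png

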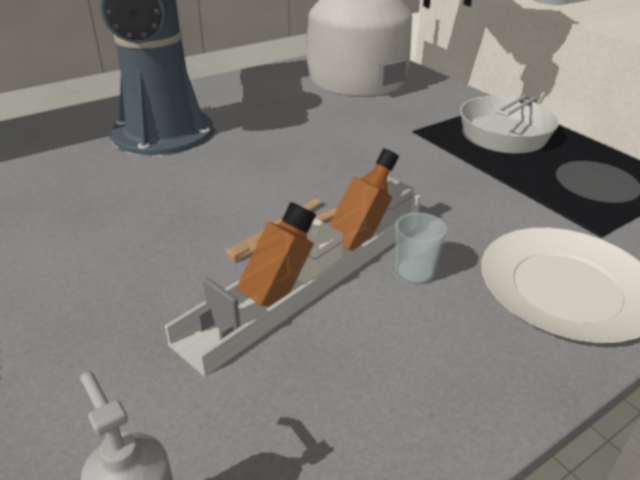

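View pics/side1.png

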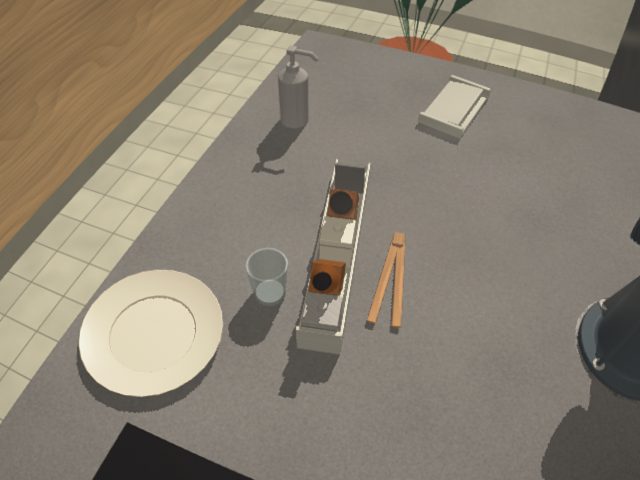

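```bash
cat > b.py <<'E'
from h import *
f=grab_frame('side'); g=grab_frame('scene')
m=np.ones((480,640),bool)
P=np.r_[cloud(f,m),cloud(g,m)]
# lane axis from rails top: points z 0.032..0.038 (rail 35) near lane
B=[]
for fr in (f,g):
    for n in ['bottle_slim','bottle_wide','canister_white','canister_steel','stop_back']:
        c=cut_out(fr,n)
        if c: B.append((n,c[0]['p'],cloud(fr,c[0]['pixels'])))
d0=np.array([-0.19,0.98]);d0/=np.linalg.norm(d0)
def rails(d,o):
    n=np.array([d[1],-d[0]])
    return (P[:,:2]-o)@n,(P[:,:2]-o)@d
o=np.array([0.566,0.002])
for it in range(3):
    a,b=rails(d0,o)
    C=[]
    for sgn in (1,-1):
        k=(abs(P[:,2]-0.035)<0.002)&(abs(a-sgn*0.0345)<0.006)&(b>-0.22)&(b<0.19)
        q=np.polyfit(b[k],a[k],1); C.append(q); print(k.sum(),q)
    s=np.mean([c[0] for c in C]);off=np.mean([c[1] for c in C])
    n=np.array([d0[1],-d0[0]]);o=o+off*n;d0=d0+s*n;d0/=np.linalg.norm(d0)
a,b=rails(d0,o)
k=(abs(P[:,2]-0.06)<0.003)&(abs(a)<0.04)&(b>0.19)&(b<0.22); print('wall y',np.percentile(b[k],[2,50,98]))
o=o+d0*(np.median(b[k])-0.204)
print('o',o,'d',d0,'yaw',np.arctan2(d0[1],d0[0])-np.pi/2)
np.savez('lane.npz',o=o,d=d0)
n=np.array([d0[1],-d0[0]])
for nm,p,Q in B:
    L=np.c_[(Q[:,:2]-o)@n,(Q[:,:2]-o)@d0,Q[:,2]]
    L=L[L[:,2]>0.008]
    print(nm,round(p,2),len(L),np.round(np.percentile(L,[2,50,98],axis=0),3).tolist())
    if 'bottle' in nm:
        for y0 in np.arange(-.14,.2,.01):
            k=(abs(L[:,1]-y0)<.005)&(abs(L[:,0])<.02)
            if k.sum()>15: print('  y%.2f z %.3f..%.3f'%(y0,*np.percentile(L[k,2],[3,97])))
E
python3 b.py
```

```text
820 [-0.01092302  0.03507321]
376 [-0.02556852 -0.03380889]
995 [-0.01070012  0.03522079]
512 [-0.01253813 -0.034039  ]
1016 [-0.00214067  0.03449255]
523 [-0.00142177 -0.03456487]
wall y [0.19662109 0.2031312  0.20872322]
o [0.56735553 0.00138815] d [-0.22129802  0.97520623] yaw 0.22314528981456072
bottle_slim 0.74 1450 [[-0.029, -0.025, 0.019], [-0.002, 0.023, 0.073], [0.028, 0.032, 0.084]]
  y-0.02 z 0.072..0.077
  y-0.01 z 0.072..0.077
  y0.00 z 0.073..0.086
  y0.01 z 0.073..0.085
  y0.02 z 0.072..0.077
  y0.03 z 0.022..0.075
bottle_wide 0.97 810 [[-0.026, -0.081, 0.049], [-0.006, -0.026, 0.113], [0.022, -0.006, 0.136]]
  y-0.06 z 0.107..0.114
  y-0.03 z 0.074..0.137
  y-0.02 z 0.081..0.132
  y-0.01 z 0.108..0.124
canister_white 0.72 792 [[-0.026, -0.078, 0.054], [-0.005, -0.025, 0.113], [0.022, -0.006, 0.136]]
canister_steel 0.78 1306 [[-0.029, 0.144, 0.047], [-0.001, 0.177, 0.074], [0.027, 0.201, 0.085]]
stop_back 0.86 778 [[-0.031, -0.169, 0.012], [-0.002, -0.162, 0.047], [0.028, -0.158, 0.079]]
bottle_slim 0.67 3442 [[-0.018, 0.049, 0.034], [0.016, 0.094, 0.083], [0.029, 0.15
[... 230 characters left out ...]
106..0.137
  y0.15 z 0.121..0.148
  y0.16 z 0.113..0.147
bottle_wide 0.83 4720 [[-0.023, -0.122, 0.029], [0.014, -0.077, 0.078], [0.025, -0.024, 0.132]]
  y-0.12 z 0.037..0.049
  y-0.11 z 0.048..0.061
  y-0.10 z 0.060..0.073
  y-0.09 z 0.072..0.085
  y-0.08 z 0.084..0.098
  y-0.07 z 0.096..0.109
  y-0.06 z 0.108..0.114
  y-0.05 z 0.106..0.125
  y-0.04 z 0.103..0.135
  y-0.03 z 0.050..0.136
  y-0.02 z 0.075..0.129
canister_white 0.68 1590 [[-0.011, -0.03, 0.015], [0.026, -0.005, 0.063], [0.03, 0.027, 0.084]]
canister_steel 0.79 1048 [[-0.005, 0.131, 0.016], [0.028, 0.165, 0.061], [0.031, 0.197, 0.084]]
stop_back 0.66 1607 [[-0.026, -0.189, 0.011], [-0.0, -0.171, 0.046], [0.03, -0.164, 0.079]]
```

Lane, bottle and canister geometry agree with the given sizes. In the scene view, the wide bottle leans on white (cap at about px 298,218) and the slim one leans on steel (cap at about 387,160). The side view shows the same order, with tongs and cup clear of the lane. I'll grip each bottle by its cap and rotate it upright, starting with the wide one.

Emit:
{"name": "move_arm", "arguments": {"plan": [[0, 0, 0.977, 0, 0, 0, 1], [0, 0, 0.977, 0, 0, 0, 1], [0, 0, 0.977, 0, 0, 0, 1], [0, 0, 0.977, 0, 0, 0, 1], [0, 0, 0.977, 0, 0, 0, 1], [0, 0, 0.977, 0, 0, 0, 1], [0, 0, 0.977, 0, 0, 0, 1], [0, 0, 0.977, 0, 0, 0, 1], [0, 0, 0.977, 0, 0, 0, 1], [0, 0, 0.977, 0, 0, 0, 1], [0, 0, 0, -0.99, 0.33, 0, 1], [0, 0, 0, -0.99, 0.33, 0, 1], [0, 0, 0, -0.99, 0.33, 0, 1], [0, 0, 0, -0.99, 0.33, 0, 1], [0, 0, 0, -0.99, 0.33, 0, 1], [0, 0, 0, -0.99, 0.33, 0, 1], [0, 0, 0, -0.99, 0.33, 0, 1], [0, 0, 0, -0.99, 0.33, 0, 1], [0, 0, 0, -0.99, 0.33, 0, 1], [0, 0, 0, -0.99, 0.33, 0, 1]]}}

```text
time: 5.1
position: [0.3622, 0.3237, 0.2228]
orientation: [1.96, 2.455, 0.001]
force: [0.0, -0.3, 0.4]
finger_gap: 0.0869
grasp_force: 0.0
```

Emit:
{"name": "move_arm", "arguments": {"plan": [[0, 0, 0, -0.99, 0.33, 0, 1], [0, 0, 0, -0.99, 0.33, 0, 1], [0, 0, 0, -0.99, 0.33, 0, 1], [0, 0, 0, -0.99, 0.33, 0, 1], [0, 0, 0, -0.99, 0.33, 0, 1], [0, 0, 0, -0.99, 0.33, 0, 1], [0, 0, 0, -0.99, 0.33, 0, 1], [0, 0, 0, -0.99, 0.33, 0, 1], [0, 0, 0, -0.99, 0.33, 0, 1], [0, 0, 0, -0.99, 0.33, 0, 1], [0, 0, 0, -0.99, 0.33, 0, 1], [0, 0, 0, -0.99, 0.33, 0, 1], [0, 0, 0, -0.99, 0.33, 0, 1], [0, 0, 0, 0, 0, 0, 1]]}}

```text
time: 6.85
position: [0.5739, -0.0255, 0.2226]
orientation: [1.963, 2.451, 0.001]
force: [0.9, 0.2, 1.0]
finger_gap: 0.0869
grasp_force: 0.0
```

```bash
cat >> h.py <<'E'
L=np.load('lane.npz'); o,d=L['o'],L['d']; n=np.array([d[1],-d[0]])
def lane(P): P=np.atleast_2d(P); return np.c_[(P[:,:2]-o)@n,(P[:,:2]-o)@d,P[:,2]]
def pose():
    s=observe(); T=np.eye(4);T[:3,:3]=R.from_rotvec(s['orientation']).as_matrix();T[:3,3]=s['position']
    ax=np.c_[T[:2,:3].T@n,T[:2,:3].T@d,T[2,:3]]
    print('t',round(float(s['time']),2),'TCP lane',np.round(lane(T[:3,3])[0],4),'toolaxes in lane',np.round(ax,3).tolist(),'F',np.round(s['force'],1),'gap',round(float(s['finger_gap']),4),'gf',round(float(s['grasp_force']),1),'q',np.round(s['joint_positions'],2))
    return T
E
cat > w.py <<'E'
from h import *
import sys
T=pose(); f=grab_frame('wrist'); save(f,sys.argv[1])
T=T@np.array(f['T_tool_cam'])
for nm in sys.argv[2:]:
    c=cut_out(f,nm)
    if not c: print(nm,'none');continue
    Q=lane(cloud(f,c[0]['pixels'],T)); print(nm,round(c[0]['p'],2),len(Q),np.round(np.percentile(Q,[1,50,99],axis=0),3).tolist())
    im=f['image'].astype(int).sum(2)
    dk=c[0]['pixels']&(im<120)
    if 'bottle' in nm and dk.sum()>50:
        Q=lane(cloud(f,dk,T)); print('  cap',len(Q),np.round(np.percentile(Q,[3,50,97],axis=0),3).tolist())
E
python3 w.py w1 bottle_wide bottle_slim canister_white
```

```text
t 6.85 TCP lane [ 0.0004 -0.0277  0.2226] toolaxes in lane [[0.003, 1.0, -0.001], [1.0, -0.003, 0.001], [0.001, -0.001, -1.0]] F [0.9 0.2 1. ] gap 0.0869 gf 0.0 q [-0.24  0.46  1.56 -0.    1.12 -0.46]
bottle_wide 0.81 5233 [[-0.026, -0.12, 0.042], [-0.002, -0.043, 0.113], [0.022, -0.007, 0.136]]
  cap 2690 [[-0.024, -0.048, 0.099], [-0.002, -0.024, 0.125], [0.016, -0.008, 0.136]]
bottle_slim 0.74 8764 [[-0.023, 0.044, 0.039], [0.002, 0.095, 0.096], [0.026, 0.131, 0.118]]
  cap 362 [[-0.021, 0.11, 0.089], [0.021, 0.125, 0.104], [0.026, 0.135, 0.112]]
canister_white 0.81 4171 [[-0.029, -0.024, 0.029], [-0.001, 0.008, 0.074], [0.027, 0.029, 0.085]]
```

Emit:
{"name": "move_arm", "arguments": {"plan": [[0, 0, 0, 0.05, -0.03, 0.85, 1], [0, 0, 0, 0, -0.03, 0.85, 1], [0, 0, 0, 0, 0, 0.85, 1], [0, 0, 0, 0, 0, 0.85, 1], [0, 0, 0, 0, 0, 0.85, 1], [0, 0, 0, 0, 0, 0, 1], [0, 0, 0, 0, 0, 0, -1], [0, 0, 0, 0, 0, 0, -1], [0, 0, 0, 0, 0, 0, -1], [0, 0, 0, 0, 0, 0, -1], [0, 0, 0, 0, 0, 0, -1], [0, 0, 0, 0, 0, 0, -1]], "newtons": 25}}

```text
time: 8.55
position: [0.5705, -0.0225, 0.0951]
orientation: [1.961, 2.455, 0.0]
force: [0.8, -0.6, -0.0]
finger_gap: 0.039
grasp_force: 25.0
```

```bash
python3 w.py w2 bottle_wide
```

```text
t 8.55 TCP lane [-0.0023 -0.024   0.0951] toolaxes in lane [[0.0, 1.0, -0.0], [1.0, -0.0, 0.0], [0.0, -0.0, -1.0]] F [ 0.8 -0.6 -0. ] gap 0.039 gf 25.0 q [-0.24  0.63  1.68  0.    0.83 -0.46]
bottle_wide none
```

```bash
cat > plan.py <<'E'
import numpy as np,sys
# G start (y,z), waypoints (y,z,theta deg, rows)
def plan(G,th,wps):
    tcp=lambda G,th:np.array([G[0]+.019*np.sin(th),G[1]-.019*np.cos(th)])
    th=np.radians(th);c=tcp(G,th);ct=th;G=np.array(G)
    for y,z,t,N in wps:
        G1=np.array([y,z]);t1=np.radians(t);G0=G;t0=th
        for k in range(1,N+1):
            a=k/N;t_=t0+a*(t1-t0);T=tcp(G0+a*(G1-G0),t_)
            dl=T-c; x=np.array([np.cos(ct),np.sin(ct)]);zt=np.array([np.sin(ct),-np.cos(ct)])
            r=np.round([0,np.degrees(t_-ct)/6,0,dl@x/.03,0,dl@zt/.03],2)
            print(list(r)); c=c+.03*(r[3]*x+r[5]*zt); ct=ct+np.radians(r[1]*6)
        G,th=G1,t1
    print('end tcp',c,np.degrees(ct))
E
python3 -c "
from plan import *
plan([-.024,.114],0,[(-.024,.14,0,2),(-.105,.14,41,9),(-.105,.129,41,2)])"
```

```text
[np.float64(0.0), np.float64(0.0), np.float64(0.0), np.float64(0.0), np.float64(0.0), np.float64(-0.43)]
[np.float64(0.0), np.float64(0.0), np.float64(0.0), np.float64(0.0), np.float64(0.0), np.float64(-0.44)]
[np.float64(0.0), np.float64(0.76), np.float64(0.0), np.float64(-0.25), np.float64(0.0), np.float64(0.0)]
[np.float64(0.0), np.float64(0.76), np.float64(0.0), np.float64(-0.25), np.float64(0.0), np.float64(-0.02)]
[np.float64(0.0), np.float64(0.76), np.float64(0.0), np.float64(-0.24), np.float64(0.0), np.float64(-0.05)]
[np.float64(0.0), np.float64(0.76), np.float64(0.0), np.float64(-0.24), np.float64(0.0), np.float64(-0.08)]
[np.float64(0.0), np.float64(0.76), np.float64(0.0), np.float64(-0.24), np.float64(0.0), np.float64(-0.09)]
[np.float64(0.0), np.float64(0.76), np.float64(0.0), np.float64(-0.23), np.float64(0.0), np.float64(-0.12)]
[np.float64(0.0), np.float64(0.75), np.float64(0.0), np.float64(-0.21), np.float64(0.0), np.float64(-0.14)]
[np.float64(0.0), np.float64(0.76), np.float64(0.0), np.float64(-0.21), np.float64(0.0), np.float64(-0.16)]
[np.float64(0.0), np.float64(0.76), np.float64(0.0), np.float64(-0.19), np.float64(0.0), np.float64(-0.18)]
[np.float64(0.0), np.float64(0.0), np.float64(0.0), np.float64(-0.12), np.float64(0.0), np.float64(0.14)]
[np.float64(0.0), np.float64(0.0), np.float64(0.0), np.float64(-0.12), np.float64(0.0), np.float64(0.14)]
end tcp [-0.09250284  0.1145106 ] 40.98000000000001
```

Emit:
{"name": "move_arm", "arguments": {"plan": [[0, 0, 0, 0, 0, -0.43, -1], [0, 0, 0, 0, 0, -0.44, -1], [0, 0.76, 0, -0.25, 0, 0, -1], [0, 0.76, 0, -0.25, 0, -0.02, -1], [0, 0.76, 0, -0.24, 0, -0.05, -1], [0, 0.76, 0, -0.24, 0, -0.08, -1], [0, 0.76, 0, -0.24, 0, -0.09, -1], [0, 0.76, 0, -0.23, 0, -0.12, -1], [0, 0.76, 0, -0.21, 0, -0.14, -1], [0, 0.76, 0, -0.21, 0, -0.16, -1], [0, 0.76, 0, -0.19, 0, -0.18, -1], [0, 0, 0, 0, 0, 0, -1], [0, 0, 0, 0, 0, 0, -1]]}}

```text
time: 10.28
position: [0.5855, -0.089, 0.1261]
orientation: [-1.572, -1.969, -0.588]
force: [0.2, 1.0, -2.4]
finger_gap: 0.0392
grasp_force: 25.0
```

```bash
cat > s.py <<'E'
from h import *
import sys
pose()
for cn in ['scene','side']:
    f=grab_frame(cn); save(f,cn+sys.argv[1])
    for nm in sys.argv[2:]:
        c=cut_out(f,nm)
        if not c: print(nm,'none');continue
        Q=lane(cloud(f,c[0]['pixels'])); print(cn,nm,round(c[0]['p'],2),len(Q),np.round(np.percentile(Q,[2,50,98],axis=0),3).tolist(),[np.round(lane(q['location'])[0],3).tolist() for q in tip_of(f,nm)[:1]])
E
python3 s.py 2 bottle_wide
```

```text
t 10.28 TCP lane [-0.0023 -0.0922  0.1261] toolaxes in lane [[-0.0, 0.755, 0.656], [1.0, 0.0, 0.0], [0.0, 0.656, -0.755]] F [ 0.2  1.  -2.4] gap 0.0392 gf 25.0 q [-0.59  0.82  1.37  0.47  1.52 -0.97]
scene bottle_wide 0.86 2554 [[-0.022, -0.133, 0.022], [0.023, -0.13, 0.065], [0.025, -0.085, 0.106]] [[-0.001, -0.103, 0.015]]
side bottle_wide 0.77 1677 [[-0.026, -0.121, 0.02], [-0.003, -0.082, 0.099], [0.022, -0.078, 0.153]] [[-0.004, -0.104, 0.015]]
```

Emit:
{"name": "move_arm", "arguments": {"plan": [[0, 0, 0, -0.1, 0, 0.12, -1], [0, 0, 0, -0.1, 0, 0.12, -1], [0, 0, 0, -0.04, 0, 0.05, -1], [0, 0, 0, 0, 0, 0, -1]]}}

```text
time: 11.08
position: [0.5854, -0.0887, 0.115]
orientation: [-1.571, -1.967, -0.589]
force: [-1.0, 1.8, 4.4]
finger_gap: 0.0392
grasp_force: 25.0
```

Emit:
{"name": "move_arm", "arguments": {"plan": [[0, 0, 0, 0, 0, 0, 0.3], [0, 0, 0, 0, 0, 0, 1], [0, 0, 0, 0, 0, 0, 1], [0, 0, 0, 0, 0, 0, 1], [0, 0, 0, 0.3, 0, -0.5, 1], [0, 0, 0, 0.5, 0, -0.6, 1], [0, -0.8, 0, 0.5, 0, -0.8, 1], [0, -0.8, 0, 0.5, 0, -0.8, 1]]}}

```text
time: 12.08
position: [0.5882, -0.0997, 0.2137]
orientation: [-1.672, -2.092, -0.469]
force: [0.1, -0.6, 0.1]
finger_gap: 0.0868
grasp_force: 0.0
```

```bash
python3 s.py 3 bottle_wide canister_white bottle_slim
```

```text
t 12.07 TCP lane [-0.002  -0.1032  0.2137] toolaxes in lane [[0.0, 0.855, 0.518], [1.0, -0.001, 0.002], [0.002, 0.518, -0.855]] F [ 0.1 -0.6  0.1] gap 0.0868 gf 0.0 q [-0.55  0.65  1.35  0.38  1.54 -0.87]
scene bottle_wide 0.74 4250 [[-0.022, -0.131, 0.016], [0.015, -0.12, 0.087], [0.025, -0.084, 0.141]] [[-0.001, -0.103, 0.002]]
scene canister_white 0.84 2664 [[-0.026, -0.03, 0.012], [0.01, -0.019, 0.063], [0.03, 0.026, 0.083]] [[-0.001, 0.001, 0.006]]
scene bottle_slim 0.74 3497 [[-0.021, 0.05, 0.03], [0.015, 0.094, 0.082], [0.029, 0.159, 0.142]] [[0.003, 0.062, 0.019]]
side bottle_wide 0.83 1476 [[-0.026, -0.115, 0.022], [-0.003, -0.082, 0.096], [0.021, -0.077, 0.141]] [[-0.0, 0.06, 0.024]]
side canister_white 0.6 1465 [[-0.029, -0.025, 0.019], [-0.002, 0.023, 0.073], [0.028, 0.032, 0.084]] [[-0.0, -0.002, 0.006]]
side bottle_slim 0.64 1132 [[-0.022, 0.055, 0.037], [-0.002, 0.132, 0.108], [0.027, 0.172, 0.147]] [[-0.0, 0.063, 0.023]]
```

```bash
python3 -c "
from plan import *
plan([-.113,.230],31.2,[(-.03,.235,0,6),(.156,.235,0,7),(.156,.131,0,4)])" | sed 's/np.float64//g'
```

```text
[(0.0), (-0.87), (0.0), (0.35), (0.0), (0.21)]
[(0.0), (-0.86), (0.0), (0.37), (0.0), (0.18)]
[(0.0), (-0.87), (0.0), (0.38), (0.0), (0.13)]
[(0.0), (-0.87), (0.0), (0.4), (0.0), (0.1)]
[(0.0), (-0.86), (0.0), (0.4), (0.0), (0.05)]
[(0.0), (-0.87), (0.0), (0.4), (0.0), (0.01)]
[(0.0), (0.0), (0.0), (0.89), (0.0), (0.0)]
[(0.0), (0.0), (0.0), (0.89), (0.0), (0.0)]
[(0.0), (0.0), (0.0), (0.88), (0.0), (0.0)]
[(0.0), (0.0), (0.0), (0.89), (0.0), (0.0)]
[(0.0), (0.0), (0.0), (0.88), (0.0), (0.0)]
[(0.0), (0.0), (0.0), (0.89), (0.0), (0.0)]
[(0.0), (0.0), (0.0), (0.88), (0.0), (0.0)]
[(0.0), (0.0), (0.0), (0.0), (0.0), (0.87)]
[(0.0), (0.0), (0.0), (0.0), (0.0), (0.86)]
[(0.0), (0.0), (0.0), (0.0), (0.0), (0.87)]
[(0.0), (0.0), (0.0), (0.0), (0.0), (0.87)]
end tcp [0.15588913 0.11193051] 0.0
```

Emit:
{"name": "move_arm", "arguments": {"plan": [[0, -0.87, 0, 0.35, 0, 0.21, 1], [0, -0.86, 0, 0.37, 0, 0.18, 1], [0, -0.87, 0, 0.38, 0, 0.13, 1], [0, -0.87, 0, 0.4, 0, 0.1, 1], [0, -0.86, 0, 0.4, 0, 0.05, 1], [0, -0.87, 0, 0.4, 0, 0.01, 1], [0, 0, 0, 0.89, 0.02, 0, 1], [0, 0, 0, 0.89, 0.02, 0, 1], [0, 0, 0, 0.88, 0.02, 0, 1], [0, 0, 0, 0.89, 0.02, 0, 1], [0, 0, 0, 0.88, 0.02, 0, 1], [0, 0, 0, 0.89, 0.02, 0, 1], [0, 0, 0, 0.88, 0.02, 0, 1], [0, 0, 0, 0, 0, 0, 1]]}}

```text
time: 14.52
position: [0.5339, 0.156, 0.2144]
orientation: [-1.955, -2.454, -0.004]
force: [0.3, -0.5, 0.8]
finger_gap: 0.0869
grasp_force: 0.0
```

```bash
python3 w.py w3 bottle_slim canister_steel
```

```text
t 14.53 TCP lane [0.0016 0.1582 0.2144] toolaxes in lane [[-0.002, 1.0, 0.005], [1.0, 0.002, -0.001], [-0.001, 0.005, -1.0]] F [ 0.3 -0.5  0.8] gap 0.0869 gf 0.0 q [ 0.08  0.45  1.62  0.    1.08 -0.15]
bottle_slim 0.84 5183 [[-0.022, 0.049, 0.045], [0.002, 0.127, 0.111], [0.026, 0.172, 0.148]]
  cap 1772 [[-0.019, 0.132, 0.094], [0.001, 0.159, 0.14], [0.015, 0.172, 0.148]]
canister_steel 0.55 4284 [[-0.029, 0.144, 0.035], [-0.001, 0.177, 0.074], [0.029, 0.199, 0.086]]
```

Emit:
{"name": "move_arm", "arguments": {"plan": [[0, 0, 0, -0.07, 0, 0.85, 1], [0, 0, 0, 0, 0, 0.85, 1], [0, 0, 0, 0, 0, 0.85, 1], [0, 0, 0, 0, 0, 0.85, 1], [0, 0, 0, 0, 0, 0, 1], [0, 0, 0, 0, 0, 0, -1], [0, 0, 0, 0, 0, 0, -1], [0, 0, 0, 0, 0, 0, -1], [0, 0, 0, 0, 0, 0, -1], [0, 0, 0, 0, 0, 0, -1], [0, 0, 0, 0, 0, 0, -1], [0, 0, 0, 0, 0, 0, -1]]}}

```text
time: 16.18
position: [0.535, 0.153, 0.1125]
orientation: [-1.958, -2.452, -0.004]
force: [-0.4, 0.7, 0.6]
finger_gap: 0.0272
grasp_force: 25.0
```

```bash
python3 -c "
from h import pose
pose()
from plan import *
plan([.156,.131],0,[(.156,.163,0,2),(.08,.163,41,9)])" | sed 's/np.float64//g'
```

```text
t 16.18 TCP lane [0.002  0.1551 0.1125] toolaxes in lane [[0.0, 1.0, 0.004], [1.0, -0.0, 0.0], [0.0, 0.004, -1.0]] F [-0.4  0.7  0.6] gap 0.0272 gf 25.0 q [ 0.08  0.59  1.7   0.01  0.85 -0.15]
[(0.0), (0.0), (0.0), (0.0), (0.0), (-0.53)]
[(0.0), (0.0), (0.0), (0.0), (0.0), (-0.54)]
[(0.0), (0.76), (0.0), (-0.23), (0.0), (0.0)]
[(0.0), (0.76), (0.0), (-0.23), (0.0), (-0.02)]
[(0.0), (0.76), (0.0), (-0.23), (0.0), (-0.05)]
[(0.0), (0.76), (0.0), (-0.22), (0.0), (-0.07)]
[(0.0), (0.76), (0.0), (-0.22), (0.0), (-0.09)]
[(0.0), (0.76), (0.0), (-0.21), (0.0), (-0.11)]
[(0.0), (0.75), (0.0), (-0.2), (0.0), (-0.13)]
[(0.0), (0.76), (0.0), (-0.19), (0.0), (-0.15)]
[(0.0), (0.76), (0.0), (-0.17), (0.0), (-0.17)]
end tcp [0.09254469 0.14871138] 40.98000000000001
```

Emit:
{"name": "move_arm", "arguments": {"plan": [[0, 0, 0, 0, 0, -0.53, -1], [0, 0, 0, 0, 0, -0.54, -1], [0, 0.76, 0, -0.23, 0, 0, -1], [0, 0.76, 0, -0.23, 0, -0.02, -1], [0, 0.76, 0, -0.23, 0, -0.05, -1], [0, 0.76, 0, -0.22, 0, -0.07, -1], [0, 0.76, 0, -0.22, 0, -0.09, -1], [0, 0.76, 0, -0.21, 0, -0.11, -1], [0, 0.76, 0, -0.2, 0, -0.13, -1], [0, 0.76, 0, -0.19, 0, -0.15, -1], [0, 0.76, 0, -0.17, 0, -0.17, -1], [0, 0, 0, 0, 0, 0, -1], [0, 0, 0, 0, 0, 0, -1]]}}

```text
time: 17.8
position: [0.5491, 0.0911, 0.1495]
orientation: [-1.57, -1.967, -0.591]
force: [0.8, -0.5, -2.4]
finger_gap: 0.0272
grasp_force: 25.0
```

```bash
cat >> s.py <<'E'
        if 'bottle_slim'==nm:
            a=np.percentile(Q[:,1],8)
            for z0 in np.arange(.02,.11,.015):
                k=(abs(Q[:,2]-z0)<.006)
                if k.sum()>15: print('  z%.3f y %.4f..%.4f'%(z0,*np.percentile(Q[k,1],[4,96])))
E
python3 s.py 4 bottle_slim
```

```text
t 17.8 TCP lane [0.002  0.0915 0.1495] toolaxes in lane [[-0.001, 0.753, 0.658], [1.0, 0.0, 0.001], [0.0, 0.658, -0.753]] F [ 0.8 -0.5 -2.4] gap 0.0272 gf 25.0 q [-0.36  0.7   1.61  0.6   1.34 -0.88]
scene bottle_slim 0.81 2875 [[-0.019, 0.056, 0.028], [0.02, 0.062, 0.088], [0.029, 0.103, 0.138]] [[-0.001, 0.085, 0.022]]
  z0.020 y 0.0582..0.0613
  z0.035 y 0.0580..0.1042
  z0.050 y 0.0572..0.1032
  z0.065 y 0.0570..0.1016
  z0.080 y 0.0564..0.1003
  z0.095 y 0.0559..0.1004
side bottle_slim 0.95 1926 [[-0.023, 0.073, 0.032], [0.001, 0.107, 0.113], [0.025, 0.111, 0.178]] [[-0.0, 0.085, 0.023]]
  z0.035 y 0.0885..0.1123
  z0.050 y 0.0834..0.1116
  z0.065 y 0.0871..0.1113
  z0.080 y 0.0878..0.1105
  z0.095 y 0.0836..0.1103
```

Emit:
{"name": "move_arm", "arguments": {"plan": [[0, -0.25, 0, -0.1, 0, 0.12, -1], [0, 0, 0, -0.1, 0, 0.12, -1], [0, 0, 0, -0.08, 0, 0.09, -1], [0, 0, 0, -0.04, 0, 0.04, -1], [0, 0, 0, 0, 0, 0, -1], [0, 0, 0, 0, 0, 0, -1]]}}

```text
time: 18.85
position: [0.5489, 0.091, 0.1348]
orientation: [-1.584, -1.984, -0.574]
force: [-1.0, 0.9, 3.4]
finger_gap: 0.0272
grasp_force: 25.0
```

Contact with the floor. I'll release, back off, and check.

Emit:
{"name": "move_arm", "arguments": {"plan": [[0, 0, 0, 0, 0, 0, 0.1], [0, 0, 0, 0, 0, 0, 1], [0, 0, 0, 0, 0, 0, 1], [0, 0, 0, 0, 0, 0, 1], [0, 0, 0, 0.3, 0, -0.5, 1], [0, 0, 0, 0.5, 0, -0.6, 1], [0, -0.8, 0, 0.5, 0, -0.8, 1], [0, -0.8, 0, 0.5, 0, -0.8, 1], [0, -0.8, 0, 0, 0, -0.5, 1]]}}

```text
time: 19.98
position: [0.5531, 0.0754, 0.2473]
orientation: [-1.731, -2.169, -0.39]
force: [0.5, -0.4, -0.1]
finger_gap: 0.0869
grasp_force: 0.0
```

```bash
python3 s.py 5 bottle_slim bottle_wide canister_white canister_steel stop_back
```

```text
t 19.98 TCP lane [0.0025 0.0753 0.2473] toolaxes in lane [[-0.001, 0.905, 0.425], [1.0, -0.0, 0.004], [0.004, 0.425, -0.905]] F [ 0.5 -0.4 -0.1] gap 0.0869 gf 0.0 q [-0.28  0.48  1.54  0.39  1.36 -0.63]
scene bottle_slim 0.69 3065 [[-0.018, 0.055, 0.027], [0.015, 0.068, 0.091], [0.029, 0.102, 0.162]] [[0.001, 0.08, 0.005]]
  z0.020 y 0.0549..0.0582
  z0.035 y 0.0556..0.1021
  z0.050 y 0.0556..0.1017
  z0.065 y 0.0551..0.0997
  z0.080 y 0.0549..0.1002
  z0.095 y 0.0552..0.0997
scene bottle_wide 0.76 4256 [[-0.022, -0.131, 0.015], [0.015, -0.12, 0.087], [0.025, -0.083, 0.141]] [[-0.002, -0.103, 0.005]]
scene canister_white 0.73 2745 [[-0.027, -0.03, 0.01], [0.009, -0.018, 0.062], [0.03, 0.028, 0.083]] []
scene canister_steel 0.63 1643 [[-0.026, 0.139, 0.01], [0.018, 0.157, 0.065], [0.031, 0.198, 0.084]] [[0.001, 0.169, 0.004]]
scene stop_back 0.55 1743 [[-0.029, -0.189, 0.005], [-0.002, -0.171, 0.043], [0.03, -0.164, 0.079]] [[-0.004, -0.167, 0.06]]
side bottle_slim 0.69 1930 [[-0.023, 0.06, 0.023], [0.0, 0.101, 0.103], [0.026, 0.109, 0.163]] [[0.108, 0.104, 0.004]]
  z0.020 y 0.0675..0.1080
  z0.035 y 0.0788..0.1087
  z0.050 y 0.0730..0.1085
  z0.065 y 0.0749..0.1083
  z0.080 y 0.0282..0.1214
  z0.095 y 0.0826..0.1087
side bottle_wide 0.56 1580 [[-0.027, -0.12, 0.019], [-0.003, -0.082, 0.096], [0.022, -0.077, 0.141]] [[-0.006, -0.106, 0.01]]
side canister_white 0.76 671 [[-0.029, -0.026, 0.014], [-0.016, 0.002, 0.074], [0.026, 0.031, 0.086]] [[0.001, -0.003, 0.005]]
side canister_steel 0.56 1363 [[-0.029, 0.143, 0.034], [-0.001, 0.177, 0.074], [0.029, 0.201, 0.084]] [[0.002, 0.166, 0.005]]
stop_back none
```

View pics/scene5.png

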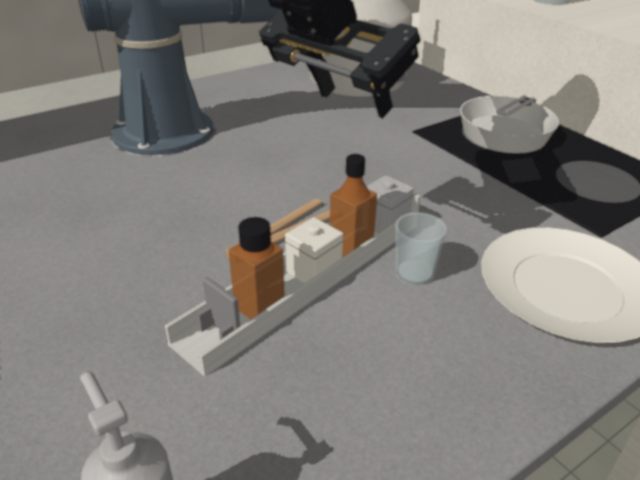

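Both bottles stand: the caps are at about px 255,235 and 355,165, and the stop at about 222,303 is untouched. Next I'll go behind the stop with the fingers closed and the tool tilted 30° so the palm clears the wide cap.

```bash
python3 -c "
from plan import *
plan([.067,.2645],25.1,[(-.2215,.25,30.1,11),(-.2215,.0765,30.1,7)])" | sed 's/np.float64//g'
```

```text
[(0.0), (0.08), (0.0), (-0.81), (0.0), (-0.33)]
[(0.0), (0.07), (0.0), (-0.8), (0.0), (-0.34)]
[(0.0), (0.08), (0.0), (-0.8), (0.0), (-0.34)]
[(0.0), (0.07), (0.0), (-0.79), (0.0), (-0.35)]
[(0.0), (0.08), (0.0), (-0.8), (0.0), (-0.36)]
[(0.0), (0.07), (0.0), (-0.79), (0.0), (-0.36)]
[(0.0), (0.08), (0.0), (-0.79), (0.0), (-0.37)]
[(0.0), (0.08), (0.0), (-0.79), (0.0), (-0.38)]
[(0.0), (0.07), (0.0), (-0.78), (0.0), (-0.38)]
[(0.0), (0.08), (0.0), (-0.78), (0.0), (-0.39)]
[(0.0), (0.07), (0.0), (-0.77), (0.0), (-0.39)]
[(0.0), (0.0), (0.0), (-0.42), (0.0), (0.71)]
[(0.0), (0.0), (0.0), (-0.41), (0.0), (0.72)]
[(0.0), (0.0), (0.0), (-0.42), (0.0), (0.71)]
[(0.0), (0.0), (0.0), (-0.41), (0.0), (0.72)]
[(0.0), (0.0), (0.0), (-0.41), (0.0), (0.71)]
[(0.0), (0.0), (0.0), (-0.42), (0.0), (0.72)]
[(0.0), (0.0), (0.0), (-0.41), (0.0), (0.71)]
end tcp [-0.21194816  0.06017993] 30.07999999999999
```

Emit:
{"name": "move_arm", "arguments": {"plan": [[0, 0.08, 0, -0.81, -0.08, -0.33, -1], [0, 0.07, 0, -0.8, 0, -0.34, -1], [0, 0.08, 0, -0.8, 0, -0.34, -1], [0, 0.07, 0, -0.79, 0, -0.35, -1], [0, 0.08, 0, -0.8, 0, -0.36, -1], [0, 0.07, 0, -0.79, 0, -0.36, -1], [0, 0.08, 0, -0.79, 0, -0.37, -1], [0, 0.08, 0, -0.79, 0, -0.38, -1], [0, 0.07, 0, -0.78, 0, -0.38, -1], [0, 0.08, 0, -0.78, 0, -0.39, -1], [0, 0.07, 0, -0.77, 0, -0.39, -1], [0, 0, 0, -0.42, 0, 0.71, -1], [0, 0, 0, -0.41, 0, 0.72, -1], [0, 0, 0, -0.42, 0, 0.71, -1], [0, 0, 0, -0.41, 0, 0.72, -1], [0, 0, 0, -0.41, 0, 0.71, -1], [0, 0, 0, -0.42, 0, 0.72, -1], [0, 0, 0, -0.41, 0, 0.71, -1], [0, 0, 0, 0, 0, 0, -1]]}}

```text
time: 23.4
position: [0.6119, -0.2031, 0.0532]
orientation: [-1.677, -2.098, -0.455]
force: [-0.3, -1.4, 0.7]
finger_gap: 0.0007
grasp_force: 0.0
```

```bash
python3 -c "
from h import pose
pose()"
```

```text
t 23.4 TCP lane [-0.0018 -0.2093  0.0532] toolaxes in lane [[0.002, 0.861, 0.509], [1.0, -0.0, -0.003], [-0.003, 0.509, -0.861]] F [-0.3 -1.4  0.7] gap 0.0007 gf 0.0 q [-0.65  0.92  1.24  0.33  1.41 -1.  ]
```

Emit:
{"name": "move_arm", "arguments": {"plan": [[0, 0, 0, 0.1, 0.03, -0.17, -1], [0, 0, 0, 0.23, 0.03, 0.136, -1], [0, 0, 0, 0.23, 0, 0.136, -1], [0, 0, 0, 0.23, 0, 0.136, -1], [0, 0, 0, 0.086, 0, 0.051, -1], [0, 0, 0, 0.086, 0, 0.051, -1], [0, 0, 0, 0.086, 0, 0.051, -1], [0, 0, 0, 0.086, 0, 0.051, -1], [0, 0, 0, 0.086, 0, 0.051, -1], [0, 0, 0, 0.086, 0, 0.051, -1], [0, 0, 0, 0.086, 0, 0.051, -1], [0, 0, 0, 0.086, 0, 0.051, -1], [0, 0, 0, 0.086, 0, 0.051, -1], [0, 0, 0, 0.086, 0, 0.051, -1], [0, 0, 0, 0.086, 0, 0.051, -1], [0, 0, 0, 0.086, 0, 0.051, -1]]}}

```text
time: 25.4
position: [0.6018, -0.1447, 0.0614]
orientation: [-1.68, -2.103, -0.456]
force: [0.9, -0.9, 0.1]
finger_gap: 0.0003
grasp_force: 1.1
```

```bash
python3 s.py 6 stop_back bottle_wide; python3 -c "
import cv2;cv2.imwrite('pics/c6.png',cv2.imread('pics/scene6.png')[150:400,120:460])"
```

```text
t 25.4 TCP lane [ 0.0013 -0.1501  0.0614] toolaxes in lane [[0.0, 0.863, 0.505], [1.0, -0.0, 0.0], [0.0, 0.505, -0.863]] F [ 0.9 -0.9  0.1] gap 0.0003 gf 1.1 q [-0.59  0.87  1.35  0.36  1.34 -0.98]
scene stop_back 0.54 97 [[0.023, -0.152, 0.027], [0.026, -0.142, 0.034], [0.03, -0.135, 0.047]] []
scene bottle_wide 0.7 2125 [[-0.014, -0.126, 0.028], [0.018, -0.106, 0.11], [0.025, -0.083, 0.141]] [[-0.0, -0.102, 0.003]]
side stop_back 0.62 40 [[-0.031, -0.145, 0.008], [-0.029, -0.133, 0.036], [-0.027, -0.13, 0.058]] [[-0.005, -0.142, 0.067]]
side bottle_wide 0.97 1573 [[-0.027, -0.12, 0.018], [-0.004, -0.082, 0.094], [0.022, -0.077, 0.141]] [[-0.004, -0.106, 0.006]]
```

View pics/c6.png

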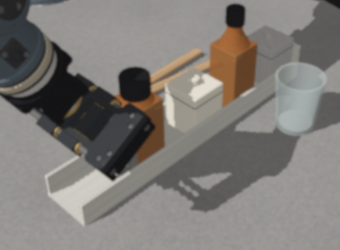

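The fingers are on the stop and pushing it; the bottle stands with the palm clear (crop, stop about 120,170). I'll keep pushing gently.

Emit:
{"name": "move_arm", "arguments": {"plan": [[0, 0, 0, 0.086, 0, 0.051, -1], [0, 0, 0, 0.086, 0, 0.051, -1], [0, 0, 0, 0.086, 0, 0.051, -1], [0, 0, 0, 0.086, 0, 0.051, -1], [0, 0, 0, 0.086, 0, 0.051, -1], [0, 0, 0, 0.086, 0, 0.051, -1], [0, 0, 0, 0.086, 0, 0.051, -1], [0, 0, 0, 0.086, 0, 0.051, -1], [0, 0, 0, 0.086, 0, 0.051, -1], [0, 0, 0, 0.086, 0, 0.051, -1], [0, 0, 0, 0.086, 0, 0.051, -1], [0, 0, 0, 0.086, 0, 0.051, -1], [0, 0, 0, 0.086, 0, 0.051, -1], [0, 0, 0, 0.086, 0, 0.051, -1], [0, 0, 0, 0.086, 0, 0.051, -1], [0, 0, 0, 0.086, 0, 0.051, -1], [0, 0, 0, 0.086, 0, 0.051, -1], [0, 0, 0, 0.086, 0, 0.051, -1], [0, 0, 0, 0.086, 0, 0.051, -1], [0, 0, 0, 0.086, 0, 0.051, -1]]}}

```text
time: 28.4
position: [0.5889, -0.0872, 0.0611]
orientation: [-1.681, -2.105, -0.455]
force: [0.8, -5.4, 2.5]
finger_gap: 0.0009
grasp_force: 2.8
```

```bash
python3 s.py 7 bottle_wide canister_white bottle_slim
```

```text
t 28.4 TCP lane [ 0.0014 -0.0911  0.0611] toolaxes in lane [[-0.0, 0.864, 0.504], [1.0, -0.0, 0.001], [0.001, 0.504, -0.864]] F [ 0.8 -5.4  2.5] gap 0.0009 gf 2.8 q [-0.53  0.84  1.45  0.4   1.26 -0.96]
scene bottle_wide 0.94 1389 [[-0.014, -0.07, 0.026], [0.016, -0.05, 0.124], [0.025, -0.027, 0.141]] [[-0.001, -0.047, 0.005]]
scene canister_white 0.63 1452 [[-0.022, -0.026, 0.031], [0.028, 0.004, 0.069], [0.031, 0.031, 0.084]] [[-0.002, 0.006, 0.003]]
scene bottle_slim 0.65 3096 [[-0.02, 0.055, 0.022], [0.015, 0.068, 0.091], [0.029, 0.105, 0.162]] [[0.005, 0.079, 0.004]]
  z0.020 y 0.0550..0.0577
  z0.035 y 0.0557..0.1011
  z0.050 y 0.0552..0.1016
  z0.065 y 0.0550..0.1008
  z0.080 y 0.0550..0.1023
  z0.095 y 0.0553..0.1006
side bottle_wide 0.75 1156 [[-0.027, -0.072, 0.066], [-0.003, -0.032, 0.108], [0.023, -0.022, 0.142]] []
side canister_white 0.97 654 [[-0.029, -0.047, 0.005], [-0.017, 0.003, 0.074], [0.026, 0.037, 0.087]] [[0.001, 0.004, 0.003]]
side bottle_slim 0.76 1945 [[-0.023, 0.058, 0.022], [0.0, 0.101, 0.103], [0.026, 0.109, 0.163]] [[-0.003, 0.084, 0.01]]
  z0.020 y 0.0664..0.1082
  z0.035 y 0.0945..0.1087
  z0.050 y 0.0850..0.1086
  z0.065 y 0.0792..0.1084
  z0.080 y 0.0086..0.1147
  z0.095 y 0.0794..0.1085
```

Emit:
{"name": "move_arm", "arguments": {"plan": [[0, 0, 0, 0.086, 0, 0.051, -1], [0, 0, 0, 0.086, 0, 0.051, -1], [0, 0, 0, 0.086, 0, 0.051, -1], [0, 0, 0, 0.086, 0, 0.051, -1], [0, 0, 0, 0.086, 0, 0.051, -1], [0, 0, 0, 0.086, 0, 0.051, -1], [0, 0, 0, 0.086, 0, 0.051, -1], [0, 0, 0, 0.086, 0, 0.051, -1], [0, 0, 0, 0.086, 0, 0.051, -1], [0, 0, 0, 0.086, 0, 0.051, -1], [0, 0, 0, 0.086, 0, 0.051, -1], [0, 0, 0, 0.086, 0, 0.051, -1], [0, 0, 0, 0.086, 0, 0.051, -1], [0, 0, 0, 0.086, 0, 0.051, -1], [0, 0, 0, 0.086, 0, 0.051, -1]]}}

```text
time: 30.98
position: [0.5793, -0.044, 0.061]
orientation: [-1.681, -2.105, -0.455]
force: [0.4, -8.2, 3.7]
finger_gap: 0.0005
grasp_force: 4.0
```

```bash
python3 s.py 8 bottle_wide canister_white bottle_slim canister_steel | grep -v z0
```

```text
t 30.98 TCP lane [ 0.0016 -0.0469  0.061 ] toolaxes in lane [[-0.0, 0.864, 0.503], [1.0, -0.0, 0.001], [0.001, 0.503, -0.864]] F [ 0.4 -8.2  3.7] gap 0.0005 gf 4.0 q [-0.48  0.81  1.52  0.42  1.2  -0.94]
scene bottle_wide 0.96 1143 [[-0.017, -0.071, 0.025], [0.014, -0.008, 0.13], [0.08, 0.017, 0.142]] [[0.002, -0.003, 0.004]]
scene canister_white 0.58 1183 [[-0.022, 0.019, 0.032], [0.028, 0.049, 0.069], [0.031, 0.075, 0.084]] [[-0.001, 0.049, 0.007]]
scene bottle_slim 0.6 2446 [[-0.018, 0.076, 0.032], [0.016, 0.091, 0.102], [0.029, 0.124, 0.163]] [[0.002, 0.1, 0.006]]
scene canister_steel 0.9 1092 [[-0.022, 0.139, 0.03], [0.026, 0.166, 0.069], [0.031, 0.196, 0.084]] [[-0.001, 0.169, 0.006]]
side bottle_wide 0.94 1165 [[-0.026, -0.027, 0.047], [-0.004, 0.012, 0.108], [0.023, 0.022, 0.142]] [[-0.004, -0.003, 0.01]]
side canister_white 0.67 410 [[-0.029, 0.022, 0.009], [-0.024, 0.049, 0.074], [-0.004, 0.08, 0.079]] [[-0.0, 0.046, 0.005]]
side bottle_slim 0.84 1579 [[-0.023, 0.084, 0.052], [-0.0, 0.118, 0.106], [0.026, 0.13, 0.163]] [[0.003, 0.103, 0.006]]
side canister_steel 0.66 1404 [[-0.029, 0.14, 0.034], [-0.001, 0.177, 0.074], [0.029, 0.201, 0.085]] [[0.003, 0.168, 0.004]]
```

Emit:
{"name": "move_arm", "arguments": {"plan": [[0, 0, 0, 0.043, 0, 0.025, -1], [0, 0, 0, 0.043, 0, 0.025, -1], [0, 0, 0, 0.043, 0, 0.025, -1], [0, 0, 0, 0.043, 0, 0.025, -1], [0, 0, 0, 0.043, 0, 0.025, -1], [0, 0, 0, 0.043, 0, 0.025, -1], [0, 0, 0, 0, 0, 0, -1]]}}

```text
time: 32.75
position: [0.5772, -0.035, 0.061]
orientation: [-1.681, -2.105, -0.455]
force: [1.4, -7.6, 2.9]
finger_gap: 0.0009
grasp_force: 3.6
```

Emit:
{"name": "move_arm", "arguments": {"plan": [[0, 0, 0, 0.029, 0, 0.017, -1], [0, 0, 0, 0.029, 0, 0.017, -1], [0, 0, 0, 0, 0, 0, -1]]}}

```text
time: 33.12
position: [0.5768, -0.0331, 0.061]
orientation: [-1.681, -2.105, -0.455]
force: [0.6, -7.4, 3.7]
finger_gap: 0.0006
grasp_force: 3.7
```

Emit:
{"name": "move_arm", "arguments": {"plan": [[0, 0, 0, 0.029, 0, 0.017, -1], [0, 0, 0, 0.029, 0, 0.017, -1], [0, 0, 0, 0, 0, 0, -1]]}}

```text
time: 33.5
position: [0.5764, -0.0311, 0.061]
orientation: [-1.681, -2.105, -0.455]
force: [0.7, -6.8, 3.7]
finger_gap: 0.0005
grasp_force: 3.7
```

```bash
python3 s.py 9 bottle_wide canister_white bottle_slim canister_steel | grep -v z0
```

```text
t 33.5 TCP lane [ 0.0016 -0.0337  0.061 ] toolaxes in lane [[-0.0, 0.864, 0.503], [1.0, -0.0, 0.001], [0.001, 0.503, -0.864]] F [ 0.7 -6.8  3.7] gap 0.0005 gf 3.7 q [-0.46  0.81  1.53  0.43  1.19 -0.93]
scene bottle_wide 0.84 1023 [[-0.016, -0.017, 0.026], [0.013, 0.004, 0.131], [0.025, 0.03, 0.142]] [[-0.001, 0.008, 0.002]]
scene canister_white 0.7 1126 [[-0.022, 0.032, 0.031], [0.028, 0.063, 0.067], [0.031, 0.088, 0.084]] [[-0.001, 0.065, 0.006]]
scene bottle_slim 0.73 2436 [[-0.019, 0.089, 0.031], [0.016, 0.104, 0.1], [0.029, 0.138, 0.162]] [[0.004, 0.117, 0.005]]
scene canister_steel 0.66 833 [[-0.018, 0.14, 0.032], [0.029, 0.172, 0.067], [0.031, 0.197, 0.084]] [[0.001, 0.171, 0.002]]
side bottle_wide 0.67 1181 [[-0.026, -0.009, 0.073], [-0.004, 0.025, 0.109], [0.022, 0.035, 0.142]] [[-0.004, 0.009, 0.007]]
side canister_white 0.94 384 [[-0.029, 0.036, 0.014], [-0.024, 0.062, 0.074], [-0.005, 0.093, 0.078]] [[0.002, 0.059, 0.006]]
side bottle_slim 0.62 1391 [[-0.023, 0.098, 0.068], [0.0, 0.129, 0.11], [0.026, 0.142, 0.164]] [[0.0, 0.118, 0.006]]
side canister_steel 0.77 1350 [[-0.029, 0.143, 0.039], [-0.001, 0.177, 0.074], [0.028, 0.201, 0.085]] [[0.001, 0.166, 0.005]]
```

Emit:
{"name": "move_arm", "arguments": {"plan": [[0, 0, 0, 0.029, 0, 0.017, -1], [0, 0, 0, 0, 0, 0, -1]]}}

```text
time: 34.65
position: [0.5763, -0.0306, 0.061]
orientation: [-1.681, -2.106, -0.455]
force: [-0.0, -8.9, 4.0]
finger_gap: 0.0006
grasp_force: 4.3
```

Emit:
{"name": "move_arm", "arguments": {"plan": [[0, 0, 0, 0.029, 0, 0.017, -1], [0, 0, 0, 0, 0, 0, -1]]}}

```text
time: 34.9
position: [0.5763, -0.0302, 0.061]
orientation: [-1.682, -2.107, -0.454]
force: [0.2, -10.2, 4.3]
finger_gap: 0.0006
grasp_force: 4.9
```

Emit:
{"name": "move_arm", "arguments": {"plan": [[0, 0, 0, 0.029, 0, 0.017, -1], [0, 0, 0, 0, 0, 0, -1]]}}

```text
time: 35.15
position: [0.5762, -0.03, 0.0611]
orientation: [-1.683, -2.108, -0.453]
force: [-0.3, -11.8, 5.4]
finger_gap: 0.0006
grasp_force: 5.7
```

Emit:
{"name": "move_arm", "arguments": {"plan": [[0, 0, 0, 0.029, 0, 0.017, -1], [0, 0, 0, 0, 0, 0, -1]]}}

```text
time: 35.4
position: [0.5763, -0.0299, 0.0611]
orientation: [-1.683, -2.11, -0.452]
force: [-1.3, -12.5, 5.9]
finger_gap: 0.0001
grasp_force: 6.7
```

Emit:
{"name": "move_arm", "arguments": {"plan": [[0, 0, 0, 0.029, 0, 0.017, -1], [0, 0, 0, 0.029, 0, 0.017, -1], [0, 0, 0, 0.029, 0, 0.017, -1], [0, 0, 0, 0, 0, 0, -1]]}}

```text
time: 35.9
position: [0.5763, -0.0296, 0.0611]
orientation: [-1.686, -2.115, -0.45]
force: [-1.2, -20.9, 7.4]
finger_gap: 0.0006
grasp_force: 9.6
```

Force rises with no motion, so the row is snug. I'll back off and check.

Emit:
{"name": "move_arm", "arguments": {"plan": [[0, 0, 0, -0.1, 0, -0.06, -1], [0, 0, 0, -0.1, 0, -0.06, -1], [0, 0, 0, -0.4, 0, -0.24, -1], [0, 0, 0, -0.7, 0, -0.4, -1], [0, 0, 0, -0.7, 0, -0.4, -1], [0, 0, 0, -0.3, 0, -0.9, -1], [0, 0, 0, 0, 0, -0.9, -1], [0, 0, 0, 0, 0, -0.9, -1], [0, 0, 0, 0, 0, -0.9, -1], [0, 0, 0, 0, 0, 0, -1]]}}

```text
time: 37.15
position: [0.6048, -0.1542, 0.1505]
orientation: [-1.684, -2.106, -0.458]
force: [-0.0, 0.7, -0.5]
finger_gap: 0.0005
grasp_force: 0.0
```

```bash
python3 s.py 10 bottle_wide canister_white bottle_slim canister_steel stop_back| grep -v z0
```

```text
t 37.15 TCP lane [ 0.0021 -0.1601  0.1505] toolaxes in lane [[0.0, 0.865, 0.502], [1.0, -0.002, 0.003], [0.004, 0.502, -0.865]] F [-0.   0.7 -0.5] gap 0.0005 gf 0.0 q [-0.6   0.76  1.3   0.35  1.49 -0.93]
scene bottle_wide 0.98 2511 [[-0.021, -0.017, 0.031], [0.017, -0.002, 0.102], [0.025, 0.028, 0.141]] [[-0.002, 0.011, 0.004]]
scene canister_white 0.74 1160 [[-0.022, 0.033, 0.031], [0.028, 0.062, 0.068], [0.031, 0.087, 0.084]] [[-0.004, 0.064, 0.004]]
scene bottle_slim 0.65 2340 [[-0.017, 0.09, 0.033], [0.016, 0.105, 0.101], [0.029, 0.137, 0.163]] [[0.003, 0.117, 0.006]]
scene canister_steel 0.69 811 [[-0.02, 0.141, 0.033], [0.029, 0.173, 0.067], [0.031, 0.197, 0.084]] [[-0.002, 0.17, 0.004]]
scene stop_back 0.95 1505 [[-0.026, -0.043, 0.009], [-0.001, -0.025, 0.045], [0.03, -0.019, 0.079]] [[0.0, -0.02, 0.06]]
side bottle_wide 0.71 1196 [[-0.026, -0.01, 0.055], [-0.003, 0.026, 0.108], [0.023, 0.035, 0.142]] [[-0.004, 0.008, 0.008]]
side canister_white 0.71 425 [[-0.029, 0.036, 0.011], [-0.023, 0.061, 0.074], [0.027, 0.094, 0.079]] [[0.002, 0.058, 0.006]]
side bottle_slim 0.75 1463 [[-0.023, 0.061, 0.046], [0.001, 0.129, 0.108], [0.027, 0.143, 0.164]] [[0.002, 0.117, 0.008]]
side canister_steel 0.92 1327 [[-0.029, 0.144, 0.036], [-0.002, 0.178, 0.074], [0.028, 0.201, 0.085]] [[0.002, 0.165, 0.008]]
stop_back none
```

View pics/scene10.png

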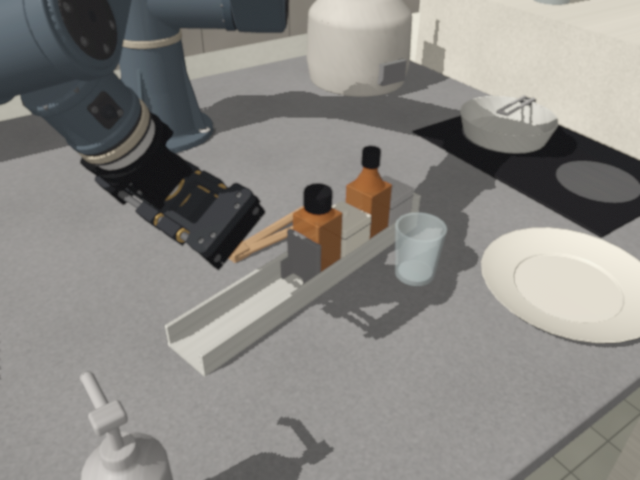

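The row is closed up (stop at about px 303,255, joint about 0.174). All four containers stand, the cup and tongs are untouched, and the arm is clear.

```bash
python3 -c "
from workcell import *
print(job_done())"
```

```text
the job is handed in; nothing more can be done
None
```

Job handed in, no verdict returned: both bottles stand upright, the end stop is slid in snug (joint about 0.174 m by camera), all four containers are standing, and the cup and tongs were not touched.

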